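# Tip the standoffs out of the notched counting tray

### The job

Two counting trays stand side by side on the bench, each hinged over its own catch bin. Find the tray that holds the two long hex standoffs, raise it by its upright handle until both standoffs have slid out through the notched corner into the bin below, then lower that tray until it lies flat again and let go. Do not touch the standoffs with the robot, and leave the tray with the hex nuts down as it is.

Things in the scene. Friction and masses are not known exactly. Their poses are not given: they have to be found in the camera images.
- long_handle (a point): Grip point of the upright black fin on the corner opposite the notch of the tray that holds the standoffs. Fin: 8 mm thick (y), 30 mm long (x), 46 mm high; this point is 19 mm below its top edge, about 149 mm above the bench with the tray flat. Axes turn with the tray; flat: z up, x level from the fin along the diagonal to the notch corner. 25 mm free beside the fin, clear above.
- long_tray (a joint): Hinge of the standoff tray, rad: 0 flat, grows as the fin is raised and the notch dips, stop at 1.0. Axis level, along the handle point's y, 178 mm from it along its +x and 34 mm below it. The tray weighs 350 g, about 3 N at the fin lifts it; damped, it sinks back by itself if let go. Standoffs start to slide at 0.3 to 0.7 rad; 0.85 clears them.
- long_bin (a point): Centre of the inner floor of the clear catch bin under the standoff tray's notch, about 10 mm above the bench; inside 154 (x) by 112 mm (y), rim 60 mm above its floor. Bin, stand and hinge are one, fixed to the bench. The tray above: bare aluminium, 140 mm square set cornerwise, walls 18 mm high that stop 42 mm short of the notch corner (gap 60 mm).
- standoff_1: A steel hex standoff (hexagonal bar), 12 mm across flats, 25 mm long, 20 g, lying in the standoff tray; origin at its centre, x along its length
- standoff_2: The other steel hex standoff, the same as the first
- nut_handle (a point): Centre of the grip fin of the other tray and stand, of exactly the same make, which holds two flat hex nuts (19 mm across flats, 10 mm thick) instead; axes as for the first. Leave it down

How it is judged:
By the outcome, as a careful person would: the job done as asked, in the order asked, and still so for the second after the job is handed in, with the robot touching nothing.
It also fails if it takes over 42 s, if anything falls off the work surface, if the arm or the gripper's body presses on something with over 40 N, if the wrist force passes 120 N, or if a joint passes its speed limit or range.

### The arm

A 6-joint arm with a two-finger parallel gripper is mounted at the origin on the work surface. World frame = base frame: x ahead of the robot, y to its left, z up, the work surface at z = 0. Lengths are in m, angles in rad, forces in N, time in s.
With the tool pointing down it reaches from about 0.325 to 0.9 m from the base axis. Payload 3.5 kg.
Tool frame: the origin (TCP) lies midway between the tips of the shut fingers; the grasp point (between the pads) lies 19 mm behind it; x points along the fingers, y is the direction in which the jaws open and shut, and the axes are right-handed (so a half turn about x gives the same grasp; the last joint's range is limited). The gripper opens to 85 mm and grips with 20 to 120 N. Pads are 22 mm wide; open, the fingers measure 114 mm over their backs; the gripper's body (76 mm by 85 mm) begins 54 mm behind the grasp point. The pads swing forward as they close: fully open they stand 13 mm farther back than shut.
Start: joints at [-1.407, 0.276, -0.026, 1.268, 0, 1.467], TCP at [0.165, -0.603, 0.231] pointing down, gripper open.
Joint ranges: [-3.12, 3.12], [-0.85, 1.88], [-1.08, 1.24], [-1.95, 2.15], [-1.57, 1.53], [-3.14, 3.14]. Speed limits (rad/s): [2.57, 2.57, 3.14, 3.14, 3.14, 3.14].

### API

Orientations are given as a unit quaternion [x, y, z, w].
In Python, from station import r gives the robot as it stands. The module is installed in compiled form; this text tells all that it offers.
- The arm moves only by the tool apply_moves, never from a script. Its argument "targets" is text: rows parted by semicolons, each of 4 numbers parted by spaces: the shift along the world's x, y, z in cm, then the turn about the world's z in rad. A call has 1 to 5 rows; each row shifts and turns the commanded pose from where the row before left it; what a row does not reach is not made up. A row lasts 1/8 s, in which the tool goes at most 62.5 mm and 10.7 degrees, less where a joint would pass 70% of its speed; a pose out of reach is approached as far as the arm can. A call is refused whole if a number of a shift passes 6.25 or a number of a turn 0.188, either way. A call with a gripper value outside its range is refused whole. "fingers" is the gripper command: -1 is fully open, 1 is shut, values between are in proportion, set as the call begins (left out, the last holds). The fingers move at their own pace and stop on an object; "newtons" is the grip in N (left out, the last holds). Time passes only in rows, so rows that do not move let the fingers close. It gives the time, the measured TCP pose, the force and the opening at its end, in the units of the state.
- r.state(): the state, without advancing time (a new reading comes with each control period).
- r.camera(name): name is "side" or "top"; returns (picture, depth): 400x640x3 uint8, red, green, blue; 400x640 float32, m along the optical axis (not along the pixel's ray), 0 where there is no reading.
- r.camera_params(name): a dict with "K" (3x3 intrinsics, pixels), "dist" ([k1, k2, p1, p2, k3] as OpenCV has them; the pictures are not rectified), "world_to_cam" (4x4, takes a point from world to camera coordinates). Camera axes: x right, y down, z forward; pixel columns grow to the right and rows downward; lengths in m; the calibration is good to about 2 mm. A picture is of the moment at which its call begins. camera_params takes no time and is no camera call.
- r.close_job(): hands the job in, once; it reports no verdict.
Trained networks look in the newest picture that a camera, given by its name, has taken for a name from the list of things; names that differ only in an ending like _2 or _b are one class to them, and where a whole thing is asked for, a point or a joint stands for the part that bears it (a point fixed in the world has none). Each returns a list of dicts, best first, with "conf" (0 to 1); they miss things now and then, are a little off and sometimes report something else, mostly with a low value. They report only what shows in the picture. A call takes as long as a camera call.
- r.outline_of(camera, label): "pixels" (400x640 bool, what is visible of it) and "position" ([column, row] as shares, 0 to 1, of the picture: columns of its width, rows of its height, amid what is visible of it).
- r.spot_point(camera, label): "position" ([column, row] as shares, 0 to 1, of the picture: columns of its width, rows of its height: a listed point, or the origin of a listed thing).
The state is a dict: "time_s": time; "joint_positions": joint angles; "joint_vel": joint speeds; "tau": joint torques, N m; "position": TCP position; "eef_rot": TCP orientation; "contact_force": force on the tool from outside, world axes, zero at the start; "wrist_torque": the same for the moment, N m; "opening": finger opening in m.
Only numpy, scipy, OpenCV 4.12 (cv2) and the standard library are available. Lean on these libraries where they do the work, as an engineer would, in place of code of your own. Each camera call takes 0.05 s, during which the arm holds its last target. There are 200 camera calls.

## Working session

There is one attempt and no reset: what is moved stays moved. The work goes in short steps, Python scripts to look and compute and a tool call to move; the robot and the scene stay as the last step left them, time stands still between calls to the robot, and variables do not carry over. Pictures are saved under pics/ and viewed, about 8 in all and at most 12, crops included, and the job is handed in when it is done.

Besides the shell and the picture viewer there is one more tool, called after "Emit:" by a JSON object that holds its "op" and its "data". apply_moves: Moves the arm, as the interface text tells. Its arguments: {"type":"object","properties":{"targets":{"type":"string"},"fingers":{"type":"number"},"newtons":{"type":"number"}},"required":["targets"]}

```bash
mkdir -p pics; cat > h.py <<'E'
import numpy as np, cv2
from station import r
def ray(cam,uv):
    p=r.camera_params(cam);K=np.array(p["K"]);d=np.array(p["dist"]);T=np.array(p["world_to_cam"])
    n=cv2.undistortPoints(np.array([[uv]],float),K,d)[0,0]
    R=T[:3,:3];t=T[:3,3]
    return -R.T@t, R.T@np.array([n[0],n[1],1.])
def at_z(cam,uv,z):
    o,d=ray(cam,uv); return o+d*(z-o[2])/d[2]
def at_depth(cam,uv,dep):
    o,d=ray(cam,uv); return o+d*dep
def proj(cam,P):
    p=r.camera_params(cam);T=np.array(p["world_to_cam"])
    return cv2.projectPoints(np.atleast_2d(P).astype(float),cv2.Rodrigues(T[:3,:3])[0],T[:3,3],np.array(p["K"]),np.array(p["dist"]))[0][:,0]
def save(im,n): cv2.imwrite(f"pics/{n}.png",im[:,:,::-1])
E
python3 - <<'E'
from h import *
np.set_printoptions(precision=4,suppress=True)
a,da=r.camera("top");b,db=r.camera("side")
save(a,"top0");save(b,"side0")
for c,dd in(("top",da),("side",db)):
  for l in("long_handle","nut_handle","standoff_1","long_bin"):
    for s in r.spot_point(c,l)[:3]:
      u=np.array(s["position"])*[640,400]; i=np.clip(u.astype(int),0,[639,399])
      z={"long_handle":.149,"nut_handle":.149,"standoff_1":.12,"long_bin":.01}[l]
      print(c,l,round(s["conf"],2),u,"atz",at_z(c,u,z),"dep",at_depth(c,u,dd[i[1],i[0]]))
print(r.state())
E
```

```text
top long_handle 0.95 [393.024 259.2  ] atz [ 0.4455 -0.2088  0.149 ] dep [ 0.4458 -0.2066  0.162 ]
top nut_handle 0.82 [219.328 260.   ] atz [0.4464 0.2034 0.149 ] dep [0.4466 0.201  0.1581]
top standoff_1 0.47 [417.28 221.48] atz [ 0.5363 -0.2756  0.12  ] dep [ 0.5364 -0.2758  0.1192]
top standoff_1 0.42 [393.472 207.68 ] atz [ 0.5709 -0.2184  0.12  ] dep [ 0.5694 -0.2159  0.1346]
top long_bin 0.64 [413.312 178.8  ] atz [ 0.6623 -0.2944  0.01  ] dep [ 0.6421 -0.2689  0.1224]
top long_bin 0.56 [395.392 258.8  ] atz [ 0.4438 -0.2388  0.01  ] dep [ 0.4468 -0.2112  0.167 ]
top long_bin 0.2 [217.088 255.68 ] atz [0.4555 0.2458 0.01  ] dep [0.4568 0.2042 0.1669]
side long_handle 0.67 [412.096 168.32 ] atz [ 0.435 -0.219  0.149] dep [ 0.429  -0.1996  0.1611]
side long_handle 0.57 [342.592 171.6  ] atz [ 0.5633 -0.1112  0.149 ] dep [ 0.619  -0.2105  0.0767]
side nut_handle 0.78 [296.768 273.32 ] atz [0.4637 0.2021 0.149 ] dep [0.4582 0.2091 0.1588]
side standoff_1 0.51 [386.304 151.6  ] atz [ 0.5405 -0.305   0.12  ] dep [ 0.5404 -0.3046  0.1202]
side standoff_1 0.49 [360.384 160.48 ] atz [ 0.5754 -0.2234  0.12  ] dep [ 0.567  -0.2063  0.1313]
side long_bin 0.75 [342.272 173.6  ] atz [ 0.6653 -0.2919  0.01  ] dep [ 0.6196 -0.2104  0.0701]
{'time_s': 0.5, 'joint_positions': array([-1.4074,  0.2764, -0.0265,  1.268 ,  0.    ,  1.4674]), 'joint_vel': array([-0.0007, -0.0008,  0.0008,  0.0001,  0.0008, -0.0019]), 'tau': array([ -0.0008, -44.4992,  29.5207,   0.003 ,  -0.0001,   0.    ]), 'position': array([ 0.1648, -0.6029,  0.2313]), 'eef_rot': array([ 0.7008,  0.0941, -0.7008,  0.094 ]), 'contact_force': array([-0.5256,  0.0177, -0.645 ]), 'wrist_torque': array([-0.0254, -0.0239, -0.0014]), 'opening': 0.08534935736498298}
```

```bash
python3 - <<'E'
import cv2
a=cv2.imread("pics/top0.png")[120:320,170:470];b=cv2.imread("pics/side0.png")[90:340,230:480]
cv2.imwrite("pics/c0.png",cv2.resize(a,None,fx=2.6,fy=2.6,interpolation=2))
cv2.imwrite("pics/c1.png",cv2.resize(b,None,fx=2.4,fy=2.4,interpolation=2))
E
```

```text
(no output)
```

View pics/c0.png

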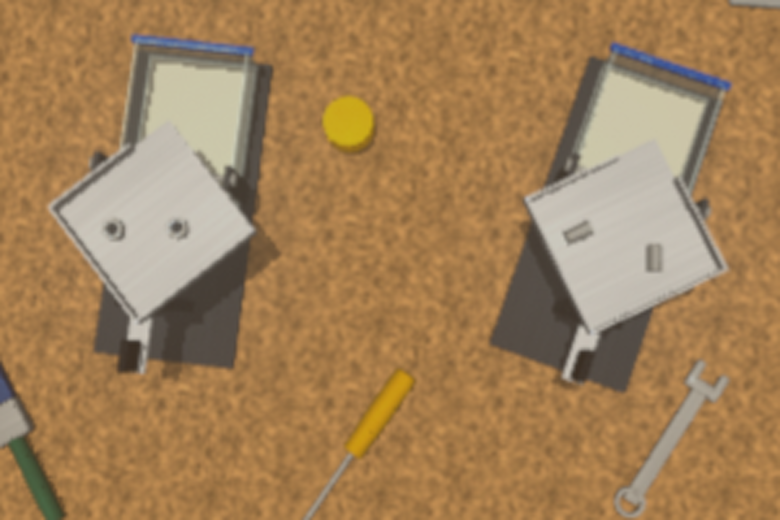

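View pics/c1.png

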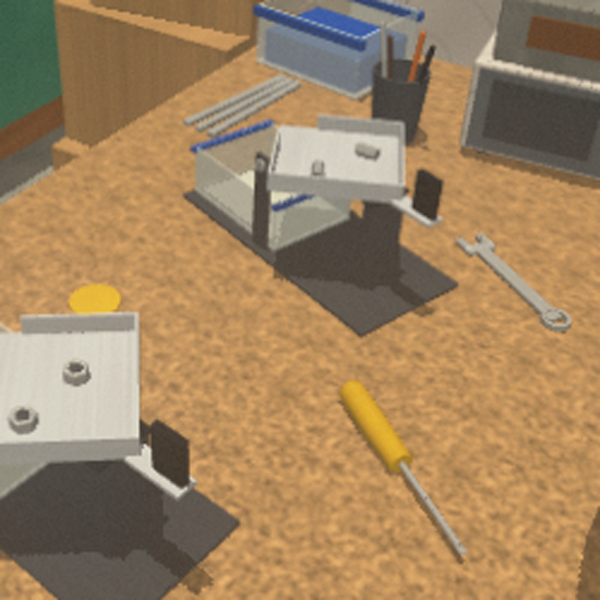

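The standoff tray is the right-hand one (y<0): two bars at about (393,208) and (422,219) in the top picture, with its fin near (394,260). The left tray holds the nuts. Next I'll measure the fin's position and direction.

```bash
python3 - <<'E'
from h import *
np.set_printoptions(precision=4,suppress=True)
for c in("top","side"):
  im,d=r.camera(c)
  o=r.outline_of(c,"long_handle")
  print(c,[(round(x["conf"],2),x["pixels"].sum(),np.array(x["position"])*[640,400]) for x in o])
  vs,us=np.mgrid[0:400,0:640]
  o0,_=ray(c,(0,0))
  P=r.camera_params(c);T=np.array(P["world_to_cam"])
  n=cv2.undistortPoints(np.stack([us,vs],-1).reshape(-1,1,2).astype(float),np.array(P["K"]),np.array(P["dist"]))[:,0].reshape(400,640,2)
  W=o0+(np.concatenate([n,np.ones((400,640,1))],-1)*d[...,None])@T[:3,:3]
  blk=(im.max(2)<75)&(np.hypot(W[...,0]-.445,W[...,1]+.205)<.06)&(W[...,2]>.12)
  p=W[blk];print("blk",blk.sum(),p.mean(0),p.min(0),p.max(0))
  t=p[p[:,2]>.155]; 
  if len(t)>3:
    u,s,v=np.linalg.svd((t-t.mean(0))[:,:2]);print("top pts",len(t),t.mean(0),"dir",v[0],s,np.ptp((t-t.mean(0))[:,:2]@v[0]))
  if c=="top":
    sub=(vs>165)&(vs<262)&(us>365)&(us<455)&(W[...,2]>.1)&(W[...,2]<.15)&(im.min(2)>120)
    pts=np.argwhere(sub)[:,::-1]; q=np.array([at_z(c,x,.118)[:2] for x in pts.astype(float)])
    print("tray z med",np.median(W[sub][:,2]),len(q)); print(q[q[:,0].argmax()],q[q[:,0].argmin()],q[q[:,1].argmax()],q[q[:,1].argmin()])
    rect=cv2.minAreaRect((q[W[sub][:,0]>.47]*1000).astype(np.float32));print(rect, cv2.boxPoints(rect))
    save(cv2.resize(im[230:280,370:420],None,fx=10,fy=10,interpolation=cv2.INTER_NEAREST),"fin")
E
```

```text
top [(0.77, np.int64(3464), array([408.704, 215.2  ]))]
blk 56 [ 0.445  -0.2081  0.1615] [ 0.4326 -0.2154  0.1208] [ 0.4915 -0.2009  0.1712]
top pts 45 [ 0.4434 -0.2084  0.1659] dir [-0.9327  0.3607] [0.0492 0.0159] 0.024786416179151678Traceback (most recent call last):
  File "<stdin>", line 19, in <module>
  File "h.py", line 9, in at_z
    o,d=ray(cam,uv); return o+d*(z-o[2])/d[2]
        ~~~^^^^^^^^
  File "h.py", line 4, in ray
    p=r.camera_params(cam);K=np.array(p["K"]);d=np.array(p["dist"]);T=np.array(p["world_to_cam"])
ValueError: time passes only in moves, steps and waits
```

```bash
python3 - <<'E'
from h import *
np.set_printoptions(precision=4,suppress=True)
P=r.camera_params("top")
def flat(c,px,z):
  P=r.camera_params(c);T=np.array(P["world_to_cam"]);R=T[:3,:3]
  n=cv2.undistortPoints(px.reshape(-1,1,2).astype(float),np.array(P["K"]),np.array(P["dist"]))[:,0]
  o=-R.T@T[:3,3];d=np.c_[n,np.ones(len(n))]@R
  return o+d*((z-o[2])/d[:,2])[:,None]
im,d=r.camera("top"); save(cv2.resize(im[230:280,370:420],None,fx=10,fy=10,interpolation=cv2.INTER_NEAREST),"fin")
# picked from the view: back corner, right corner, notch corner, left corner (rim tops)
pk=np.array([[592,332],[727,268],[655,142],[524,200]])/2.6+[170,120]
w=flat("top",pk,.128);print(w)
a=w[2]-w[0];b=w[1]-w[3];print("diag ang",np.arctan2(a[1],a[0]),np.arctan2(b[1],b[0])+np.pi/2,np.linalg.norm(a),np.linalg.norm(b))
# blue rim of bin
hsv=cv2.cvtColor(im,cv2.COLOR_RGB2HSV);m=(hsv[...,0]>105)&(hsv[...,0]<130)&(hsv[...,1]>120)
m[:,:395]=0;m[:130]=0;m[165:]=0;m[:,460:]=0
q=flat("top",np.argwhere(m)[:,::-1],.07)[:,:2];c=q.mean(0);v=np.linalg.svd(q-c)[2][0];print(m.sum(),c,v)
# axis through tray centre line / fin
ax=np.array([-v[1],v[0]]);ax*=np.sign(ax[0]);print("rim axis ang",np.arctan2(ax[1],ax[0]), "ang fin->rim",np.arctan2(c[1]+.2084,c[0]-.4434))
s,ds=r.camera("side");save(cv2.resize(s[140:210,380:450],None,fx=8,fy=8,interpolation=cv2.INTER_NEAREST),"fins")
E
python3 -c "
import cv2,numpy as np
a=cv2.imread('pics/fin.png');b=cv2.imread('pics/fins.png')
a=cv2.resize(a,(400,400),interpolation=0);b=cv2.resize(b,(400,400),interpolation=0)
cv2.imwrite('pics/both.png',np.hstack([a,b]))"
```

```text
[[ 0.4726 -0.2244  0.128 ]
 [ 0.5312 -0.3515  0.128 ]
 [ 0.6513 -0.2891  0.128 ]
 [ 0.5972 -0.1642  0.128 ]]
diag ang -0.3474399964586608 -0.33847187595511885 0.19004936358117652 0.19864587124249442
65 [ 0.7386 -0.3264] [-0.3499 -0.9368]
rim axis ang -0.3574622710134229 ang fin->rim -0.3803105531541721
```

View pics/both.png

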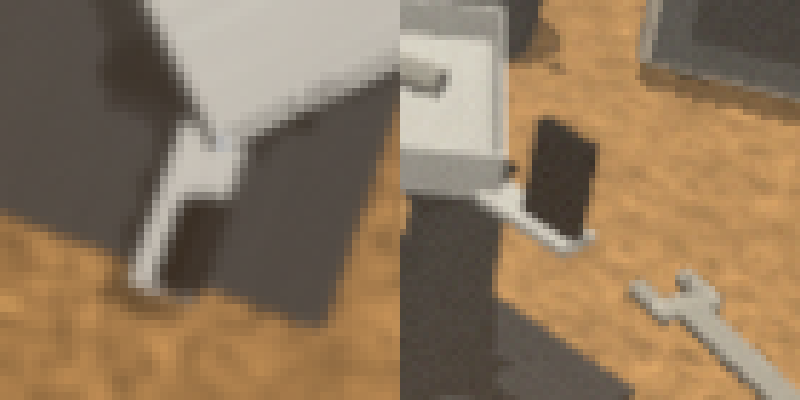

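```bash
cat > fit.py <<'E'
from h import *
from scipy.optimize import minimize
np.set_printoptions(precision=4,suppress=True)
B={"top":(370,230,420,280),"side":(390,150,430,195)}
IM={c:r.camera(c)[0] for c in B}
mask={}
for c,(x0,y0,x1,y1) in B.items():
  g=IM[c].max(2).astype(float)
  mask[c]=np.clip((78-g)/20,0,1)[y0:y1,x0:x1] if c=="top" else np.clip((85-g)/30,0,1)[y0:y1,x0:x1]
  CP={k:r.camera_params(k) for k in B}
def pr(c,P):
  p=CP[c];T=np.array(p["world_to_cam"]);return cv2.projectPoints(P,cv2.Rodrigues(T[:3,:3])[0],T[:3,3],np.array(p["K"]),np.array(p["dist"]))[0][:,0]
def sil(c,v):
  x,y,yaw=v[:3];cs,sn=np.cos(yaw),np.sin(yaw)
  P=np.array([[x+cs*a-sn*b,y+sn*a+cs*b,z] for a in(-.015,.015) for b in(-.004,.004) for z in(.122,.168)])
  x0,y0,x1,y1=B[c];u=(pr(c,P)-[x0,y0]+.5)*8
  m=np.zeros(((y1-y0)*8,(x1-x0)*8),np.float32)
  cv2.fillConvexPoly(m,cv2.convexHull(u.astype(np.float32)).round().astype(np.int32),1)
  return cv2.resize(m,(x1-x0,y1-y0),interpolation=cv2.INTER_AREA)
def cost(v,cams):
  e=0
  for c in cams:
    s=sil(c,v);near=cv2.dilate((s>0).astype(np.uint8),np.ones((5,5)))>0
    e+=(((s-mask[c])**2)*near).sum()
  return e+((v[2]+.353)/.02)**2
for cams in(["top"],["side"],["top","side"]):
  best=min((minimize(cost,[.444+dx,-.208+dy,-.353],args=(cams,),method="Nelder-Mead",options=dict(initial_simplex=[[.444+dx,-.208+dy,-.353],[.450+dx,-.208+dy,-.353],[.444+dx,-.202+dy,-.353],[.444+dx,-.208+dy,-.33]])) for dx in(-.006,0,.006) for dy in(-.006,0,.006)),key=lambda q:q.fun)
  print(cams,best.x,best.fun)
E
python3 fit.py
```

```text
['top'] [ 0.4425 -0.2108 -0.349 ] 30.388853878464737
['side'] [ 0.4444 -0.2126 -0.3722] 65.61176339077946
['top', 'side'] [ 0.4428 -0.2116 -0.3617] 96.61571501786975
```

```bash
python3 - <<'E'
from h import *
from scipy.spatial.transform import Rotation as R
s=r.state();M=R.from_quat(s["eef_rot"]).as_matrix();print(M.round(3));a=np.arctan2(M[1,1],M[0,1])
for yaw in(-.355,):
  for k in(-1,0,1): print("turn",yaw+np.pi/2+k*np.pi-a)
print(s["time_s"],(np.array([.443,-.210,.2])-s["position"])*100)
E
```

```text
[[-0.     0.264 -0.965]
 [-0.    -0.965 -0.264]
 [-1.     0.     0.   ]]
turn -0.6217778906199327
turn 2.5198147629698604
turn 5.661407416559653
0.8 [27.82350588 39.29107006 -3.13457324]
```

Emit:
{"op": "apply_moves", "data": {"targets": "2.78 3.93 0 -0.0622; 2.78 3.93 0 -0.0622; 2.78 3.93 0 -0.0622; 2.78 3.93 0 -0.0622; 2.78 3.93 0 -0.0622", "fingers": 0.1, "newtons": 25}}

```text
time_s: 1.42
position: [0.3045, -0.4052, 0.2315]
eef_rot: [0.707, -0.017, -0.707, -0.016]
contact_force: [0.1, -0.0, 0.0]
opening: 0.0385
```

Emit:
{"op": "apply_moves", "data": {"targets": "2.78 3.93 0 -0.0622; 2.78 3.93 0 -0.0622; 2.78 3.93 0 -0.0622; 2.78 3.93 0 -0.0622; 2.78 3.93 0 -0.0622"}}

```text
time_s: 2.05
position: [0.4436, -0.2086, 0.2316]
eef_rot: [0.696, -0.126, -0.696, -0.126]
contact_force: [0.6, -0.1, 0.0]
opening: 0.0384
```

Emit:
{"op": "apply_moves", "data": {"targets": "0 0 0 0;0 0 0 0"}}

```text
time_s: 2.3
position: [0.4427, -0.21, 0.2314]
eef_rot: [-0.696, 0.125, 0.696, 0.124]
contact_force: [-0.0, -0.4, -0.6]
opening: 0.0384
```

Emit:
{"op": "apply_moves", "data": {"targets": "0 0 -2.5 0;0 0 -2.5 0;0 0 0 0"}}

```text
time_s: 2.68
position: [0.4405, -0.21, 0.1794]
eef_rot: [-0.694, 0.125, 0.697, 0.126]
contact_force: [0.1, 0.1, 0.5]
opening: 0.0386
```

```bash
python3 - <<'E'
from h import *
b,_=r.camera("side");a,_=r.camera("top")
save(np.hstack([cv2.resize(b[110:210,360:460],(400,400)),cv2.resize(a[200:300,340:440],(400,400))]),"pre")
E
```

```text
(no output)
```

View pics/pre.png

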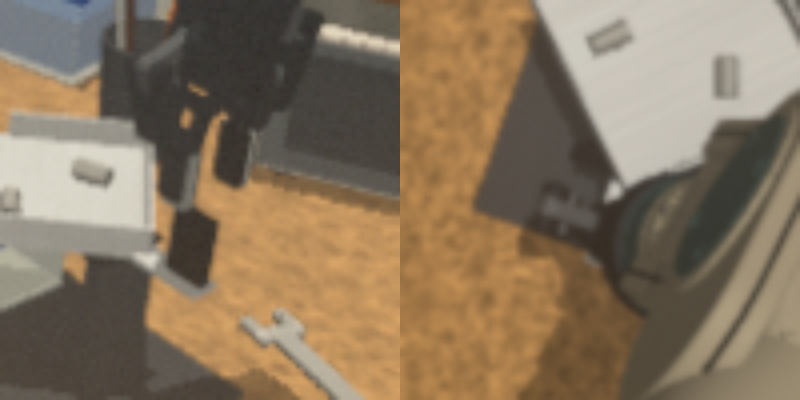

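```bash
python3 - <<'E'
from h import *
from scipy.spatial.transform import Rotation as R
b,_=r.camera("side")
s=r.state();M=R.from_quat(s["eef_rot"]).as_matrix();p=s["position"]
S=8;x0,y0=385,135
im=cv2.resize(b[y0:y0+60,x0:x0+60],None,fx=S,fy=S,interpolation=cv2.INTER_NEAREST).copy()
im=np.clip(im.astype(float)*1.8,0,255).astype(np.uint8)
def dot(P,col):
  for u in proj("side",P): cv2.circle(im,tuple(((u-[x0,y0]+.5)*S).astype(int)),3,col,-1)
dot(np.array([p-M[:,0]*.008+M[:,1]*k for k in(-.019,.019)]),(255,0,0)); dot(p[None],(255,255,0))
ax=np.array([np.cos(-.355),np.sin(-.355),0]);ay=np.array([-ax[1],ax[0],0]);f=np.array([.443,-.21,0])
dot(np.array([f+ax*i*.015+ay*j*.004+[0,0,z] for i in(-1,1) for j in(-1,1) for z in(.122,.168)]),(0,255,0))
save(im,"chk")
E
```

```text
(no output)
```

View pics/chk.png

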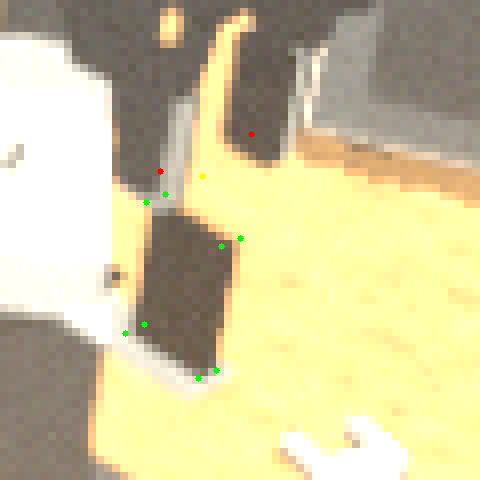

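The fingers straddle the fin: the model points match it to about 2 mm, with fin corners near (145,205) and (240,238) in the crop. I'll descend.

Emit:
{"op": "apply_moves", "data": {"targets": "0.1 0 -2.3 0;0 0 -2.3 0;0 0 0 0;0 0 0 0"}}

```text
time_s: 3.32
position: [0.4447, -0.2106, 0.1368]
eef_rot: [0.697, -0.125, -0.695, -0.125]
contact_force: [-0.2, -0.5, 0.4]
opening: 0.0383
```

Emit:
{"op": "apply_moves", "data": {"targets": "0 0 0 0;0 0 0 0;0 0 0 0;0 0 0 0", "fingers": 1, "newtons": 25}}

```text
time_s: 3.82
position: [0.4444, -0.2106, 0.1365]
eef_rot: [0.697, -0.125, -0.695, -0.124]
contact_force: [-1.1, -1.2, 5.3]
opening: 0.0073
```

```bash
python3 -c "
import numpy as np
t=np.linspace(0,.9,21);s=-17.8*np.cos(t)+4.05*np.sin(t);z=17.8*np.sin(t)+4.05*np.cos(t)
P=np.c_[s*.9376,-s*.3476,z];P=np.round(P-P[0],2);D=np.diff(P,axis=0)
for k in range(0,20,5): print('; '.join('%.2f %.2f %.2f 0'%tuple(d) for d in D[k:k+5]),P[k+5])
"
```

```text
0.19 -0.07 0.80 0; 0.22 -0.08 0.78 0; 0.25 -0.10 0.78 0; 0.29 -0.10 0.76 0; 0.32 -0.12 0.75 0 [ 1.27 -0.47  3.87]
0.35 -0.13 0.73 0; 0.38 -0.14 0.72 0; 0.41 -0.15 0.69 0; 0.44 -0.17 0.68 0; 0.46 -0.17 0.65 0 [ 3.31 -1.23  7.34]
0.50 -0.18 0.63 0; 0.52 -0.19 0.61 0; 0.54 -0.21 0.58 0; 0.57 -0.21 0.55 0; 0.59 -0.22 0.53 0 [ 6.03 -2.24 10.24]
0.62 -0.22 0.49 0; 0.63 -0.24 0.47 0; 0.65 -0.24 0.43 0; 0.67 -0.25 0.41 0; 0.69 -0.25 0.37 0 [ 9.29 -3.44 12.41]
```

Emit:
{"op": "apply_moves", "data": {"targets": "0.19 -0.07 0.80 0; 0.22 -0.08 0.78 0; 0.25 -0.10 0.78 0; 0.29 -0.10 0.76 0; 0.32 -0.12 0.75 0"}}

```text
time_s: 4.45
position: [0.4562, -0.2149, 0.1742]
eef_rot: [-0.696, 0.125, 0.696, 0.125]
contact_force: [0.6, -5.2, -5.6]
opening: 0.0078
```

Tracking well with small forces, so I'll continue.

Emit:
{"op": "apply_moves", "data": {"targets": "0.35 -0.13 0.73 0; 0.38 -0.14 0.72 0; 0.41 -0.15 0.69 0; 0.44 -0.17 0.68 0; 0.46 -0.17 0.65 0"}}

```text
time_s: 5.08
position: [0.4759, -0.2223, 0.2085]
eef_rot: [-0.695, 0.125, 0.697, 0.125]
contact_force: [-1.4, -4.5, -5.0]
opening: 0.0074
```

```bash
python3 - <<'E'
from h import *
b,_=r.camera("side");a,_=r.camera("top")
save(np.hstack([cv2.resize(b[100:220,310:430],(400,400)),cv2.resize(a[130:250,350:470],(400,400))]),"mid")
E
```

```text
(no output)
```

View pics/mid.png

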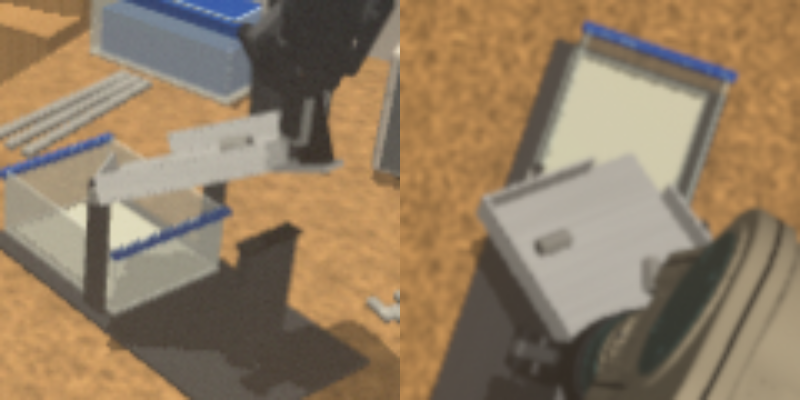

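The tray is tilted to about 0.45 rad with both standoffs still in it (top half of the view, about (552,243) and (650,270)). I'll continue raising.

Emit:
{"op": "apply_moves", "data": {"targets": "0.50 -0.18 0.63 0; 0.52 -0.19 0.61 0; 0.54 -0.21 0.58 0; 0.57 -0.21 0.55 0; 0.59 -0.22 0.53 0"}}

```text
time_s: 5.8
position: [0.5026, -0.2322, 0.2371]
eef_rot: [-0.695, 0.125, 0.697, 0.125]
contact_force: [-1.9, -5.1, -2.9]
opening: 0.0072
```

Emit:
{"op": "apply_moves", "data": {"targets": "0.62 -0.22 0.49 0; 0.63 -0.24 0.47 0; 0.65 -0.24 0.43 0; 0.67 -0.25 0.41 0; 0.69 -0.25 0.37 0"}}

```text
time_s: 6.42
position: [0.5349, -0.2442, 0.2588]
eef_rot: [-0.694, 0.125, 0.698, 0.125]
contact_force: [-3.1, -4.9, -2.0]
opening: 0.0077
```

Emit:
{"op": "apply_moves", "data": {"targets": "0 0 0 0; 0 0 0 0; 0 0 0 0; 0 0 0 0; 0 0 0 0"}}

```text
time_s: 7.05
position: [0.5357, -0.2445, 0.2591]
eef_rot: [-0.695, 0.125, 0.697, 0.125]
contact_force: [-2.2, -5.4, -2.7]
opening: 0.0076
```

```bash
python3 - <<'E'
from h import *
b,_=r.camera("side");a,_=r.camera("top")
save(np.hstack([cv2.resize(b[90:210,310:430],(400,400)),cv2.resize(a[110:230,350:470],(400,400))]),"up")
for c in("side","top"): print(c,[(round(s["conf"],2),np.round(np.array(s["position"])*[640,400]),at_z(c,np.array(s["position"])*[640,400],.016).round(3)) for s in r.spot_point(c,"standoff_1")])
E
```

```text
side [(0.46, array([342., 165.]), array([ 0.688, -0.327,  0.016]))]
top [(0.51, array([409., 164.]), array([ 0.702, -0.282,  0.016])), (0.37, array([422., 174.]), array([ 0.675, -0.317,  0.016]))]
```

View pics/up.png

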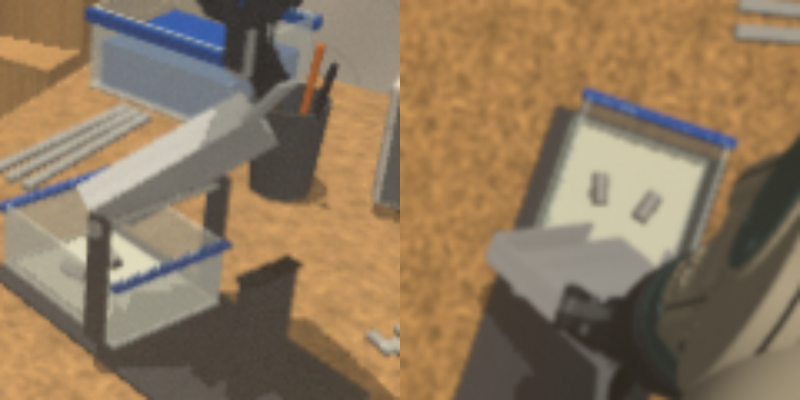

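Both standoffs lie in the bin (top half of the view, at (598,188) and (648,207)). I'll lower along the same arc in reverse.

Emit:
{"op": "apply_moves", "data": {"targets": "-0.69 0.25 -0.37 0; -0.67 0.25 -0.41 0; -0.65 0.24 -0.43 0; -0.63 0.24 -0.47 0; -0.62 0.22 -0.49 0"}}

```text
time_s: 7.88
position: [0.5045, -0.2329, 0.239]
eef_rot: [0.697, -0.126, -0.695, -0.124]
contact_force: [-0.9, -5.0, 1.7]
opening: 0.0075
```

Emit:
{"op": "apply_moves", "data": {"targets": "-0.59 0.22 -0.53 0; -0.57 0.21 -0.55 0; -0.54 0.21 -0.58 0; -0.52 0.19 -0.61 0; -0.50 0.18 -0.63 0"}}

```text
time_s: 8.5
position: [0.4764, -0.2225, 0.2093]
eef_rot: [0.696, -0.125, -0.696, -0.125]
contact_force: [-2.7, -4.6, 2.9]
opening: 0.0073
```

Emit:
{"op": "apply_moves", "data": {"targets": "-0.46 0.17 -0.65 0; -0.44 0.17 -0.68 0; -0.41 0.15 -0.69 0; -0.38 0.14 -0.72 0; -0.35 0.13 -0.73 0"}}

```text
time_s: 9.12
position: [0.4559, -0.2148, 0.1743]
eef_rot: [-0.696, 0.125, 0.696, 0.125]
contact_force: [-2.1, -4.4, 1.3]
opening: 0.0074
```

Emit:
{"op": "apply_moves", "data": {"targets": "-0.32 0.12 -0.75 0; -0.29 0.10 -0.76 0; -0.25 0.10 -0.78 0; -0.22 0.08 -0.78 0; -0.19 0.07 -0.75 0"}}

```text
time_s: 9.75
position: [0.444, -0.2105, 0.138]
eef_rot: [0.696, -0.126, -0.696, -0.124]
contact_force: [-11.1, 1.9, 40.3]
opening: 0.0076
```

Emit:
{"op": "apply_moves", "data": {"targets": "0 0 0 0; 0 0 0 0; 0 0 0 0"}}

```text
time_s: 10.12
position: [0.4441, -0.2104, 0.1382]
eef_rot: [0.697, -0.126, -0.695, -0.124]
contact_force: [-4.6, -2.4, 11.6]
opening: 0.0074
```

The tray is resting on its stop. I'll release and go up.

Emit:
{"op": "apply_moves", "data": {"targets": "0 0 0.1 0; 0 0 0 0; 0 0 0 0; 0 0 0 0", "fingers": 0.1}}

```text
time_s: 10.62
position: [0.4436, -0.2094, 0.1364]
eef_rot: [-0.696, 0.125, 0.696, 0.125]
contact_force: [-0.7, -0.6, 0.3]
opening: 0.0383
```

Emit:
{"op": "apply_moves", "data": {"targets": "0 0 1.5 0; 0 0 2.5 0; 0 0 3 0; 0 0 3 0; 0 0 2 0"}}

```text
time_s: 11.25
position: [0.4445, -0.2103, 0.2597]
eef_rot: [0.697, -0.125, -0.695, -0.125]
contact_force: [0.4, 0.4, -0.3]
opening: 0.0387
```

Emit:
{"op": "apply_moves", "data": {"targets": "-2.5 -4 0 0; -2.5 -4 0 0; -2.5 -4 0 0; -2.5 -4 0 0; 0 0 0 0"}}

```text
time_s: 11.88
position: [0.3427, -0.3724, 0.2579]
eef_rot: [0.696, -0.127, -0.695, -0.126]
contact_force: [-0.5, 0.6, -0.2]
opening: 0.0388
```

```bash
python3 - <<'E'
from h import *
b,_=r.camera("side");a,_=r.camera("top")
save(np.hstack([cv2.resize(b[90:340,230:480],(400,400)),cv2.resize(a[120:320,180:460],(400,286)) if 0 else cv2.resize(a[90:350,180:440],(400,400))]),"end")
o=cv2.imread("pics/top0.png")[:,:,::-1].astype(int);s=cv2.imread("pics/side0.png")[:,:,::-1].astype(int)
print("tray diff top",np.abs(o-a)[170:265,370:450].mean(),"nut tray",np.abs(o-a)[150:270,180:270].mean())
st=r.state();print(st["time_s"],st["contact_force"],st["position"])
E
python3 fit.py
```

```text
tray diff top 4.393245614035088 nut tray 3.002808641975309
11.975 [ 0.43508178 -0.17500859 -0.30004074] [ 0.34371995 -0.37001831  0.25748592]
['top'] [ 0.4419 -0.2106 -0.356 ] 33.66344454564716
['side'] [ 0.4435 -0.2117 -0.3565] 76.25256148616613
['top', 'side'] [ 0.4428 -0.2109 -0.3594] 110.66502436642587
```

View pics/end.png

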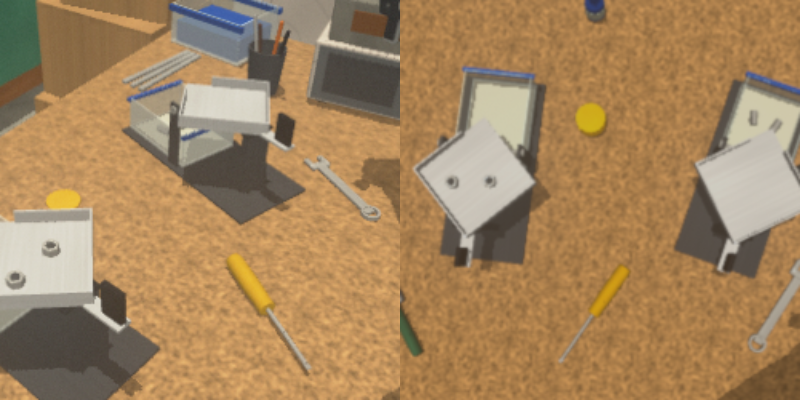

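The standoff tray is flat and empty again. Both standoffs are in its bin (top half of the view, (754,117) and (776,127)), and the nut tray is unchanged. I'll hand in.

```bash
python3 -c "
from station import r
print(r.close_job())"
```

```text
the job is handed in; nothing more can be done
None
```

The job is done and handed in after about 12 s of robot time. I gripped the standoff tray (the right-hand one, y < 0) by its fin and raised it to about 0.9 rad until both standoffs had slid into their bin. I then lowered it along the same arc onto its rest, let go and moved the arm clear.

- **Result:** the last pictures show both standoffs in the bin and the tray empty and flat. The fin measured within about 1 mm of its starting position.
- **Nut tray:** it was never touched and looks unchanged, with both nuts still in it.
- **Forces:** the wrist force briefly read about 40 N, pushing up on the gripped fin as the tray met its rest. It settled to 12 N, and to about 0 after release.
- **Disagreements:** the two cameras' fin fits differed by about 2 mm. Some network detections, such as the bin point and the fin as seen by the side camera, were off, so I used my own fit instead.

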